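Hang the sample basket on the weighing hook and start the reading

ROBOT

A 6-joint arm with a two-finger parallel gripper is mounted at the origin on the work surface. World frame = base frame: x ahead of the robot, y to its left, z up, the work surface at z = 0. Lengths are in mm, angles in rad, forces in N, time in s.
With the tool pointing down it reaches from about 300 to 775 mm from the base axis. Payload 14.6 kg.
Tool frame: the origin (TCP) lies on the centre line of the jaws, within the pads' length; the fingertips stand 19 mm ahead of it and the grasp point (between the pads) is the TCP (bot.tip_reach is the distance from the TCP to the fingertips, in mm); z points along the fingers, y is the line along which they close (so a half turn about z gives the same grasp; the last joint's range is limited). The gripper opens to 85 mm and grips with 20 to 120 N. Pads are 22 mm wide; open, the fingers measure 114 mm over their backs; the gripper's body (76 mm by 85 mm) begins 54 mm behind the grasp point. The pads swing forward as they close: fully open they stand 13 mm farther back than shut.
Start: joints at [-0.067, 0.3, 1.521, -0, 1.321, -0.067], TCP at [549.991, -0.002, 250.281] pointing down, gripper open.
Joint ranges: [-3.03, 3.03], [-0.79, 2.21], [0.23, 2.52], [-1.04, 4.18], [0, 3.07], [-2.55, 2.55]. Speed limits (rad/s): [2.22, 2.22, 2.57, 3.14, 3.14, 3.14].

INTERFACE

Orientations are given as a unit quaternion [w, x, y, z].
In Python, from rig import bot gives the robot as it stands. Calls block until the motion is done:
- bot.move_to(position, orientation): joint-space move of the TCP to a pose.
- bot.servo_line(position, attitude=None, speed=150, until_force=None): straight line of the TCP; attitude=None keeps the orientation; speed is the mean speed in mm/s. With until_force (N) it stops when the force on the tool has changed by that much, and returns True; else False.
- bot.move_joints(angles): joint-space move.
- bot.move_gripper(opening, grip_force=None): finger opening in mm; grip_force is the grip in N (None keeps the last); returns when the fingers have stopped.
- bot.dwell(seconds).
- bot.ik(position, orientation): joint angles nearest the present ones, or None.
- bot.read_state(): the state.
- bot.read_camera(name): name is "scene" or "side" or "wrist"; returns a dict with "image" (384x512x3 uint8, blue, green, red), "depth" (384x512 float32, mm along the optical axis (not along the pixel's ray), 0 where there is no reading), "fovy" (degrees; the focal length in pixels is half the picture's height over the tangent of half this angle, whatever the lens; pixels are square), "cx", "cy" (the principal point, pixels), "eye" and "attitude" of the camera in the world; the wrist camera has in their place "mount" (4x4, takes a point from camera to tool coordinates, whose origin is the TCP and whose axes are the flange's). Camera axes: x right, y down, z forward; pixel columns grow to the right and rows downward; lengths in mm; the calibration is good to about 2 mm. The wrist camera is an equidistant fisheye: a pixel r from the principal point sees the ray r / f radians off the axis. A picture is of the moment at which its call begins: read the wrist's pose just before it.
A pose or a line that the arm cannot do raises bot.MotionError and nothing moves.
- bot.finish_job(): hands the job in; it is judged then, once.
The state is a dict: "clock": time; "joint_positions": joint angles; "qvel": joint speeds; "effort": joint torques, N m; "ee_pos": TCP position; "tool_rot": TCP orientation; "ft_force": force on the tool from outside, world axes, zero at the start; "moment": the same for the moment, N m; "grip_width": finger opening in mm; "grip_force": force on a finger pad.
Only numpy, scipy, OpenCV 4.12 (cv2) and the standard library are available. Lean on these libraries where they do the work, as an engineer would, in place of code of your own. Each camera call takes 0.05 s, during which the arm holds its last target. There are 200 camera calls.

TASK

Pick up the steel basket that holds the concrete spacer block and hang it by its handle on the two-pronged hook of the weighing stand, with the handle resting in both prongs and the block still inside. Once it hangs free, press the round button on the stand's console box all the way down to start the reading. Leave the empty basket where it stands.

Things in the scene. Friction and masses are not known exactly. Their poses are not given: they have to be found in the camera images.
- basket: Open sheet-steel basket, 110 (x) by 150 (y) by 65 mm high, walls and floor 4 mm, with a rigid upright handle: two 8 mm wires rise from the middle of the short sides (y = +-71 mm) to a straight round bar, 12 mm thick, along the basket's y, its axis 155 mm above the underside. It holds the spacer block; about 0.7 kg together. Origin: centre of the underside; z up.
- basket_bar (a point): Middle of that basket's handle bar, on the bar's axis (155 mm above the basket's underside); the bar runs along y and is free for 60 mm either way. 90 mm of open space below it down to the rim.
- sample: Four-lobed grey concrete spacer block, 80 by 80 by 50 mm, standing loose in the basket. Origin: centre of its underside.
- empty_basket: A second basket of the very same make, empty. To be left where it is. Origin: centre of the underside.
- stand: Fixed weighing stand. Origin: on the table under its 40 mm square post (239 mm high); z up, x from the hook tips back to the post. The hook: two parallel 8 mm rods at y = +-45 mm, from the post to -x at 225 mm height. Base plate 12 mm thick under the hook; grey console box (100 x 75 x 45 mm) centred at x -80, y +180 mm.
- hook_seat (a point): Middle of the handle bar's axis when it rests in both prongs: midway between them, 115 mm in front (-x) of the post's axis, 213 mm above the table. Stand's axes; the bar lies along y. Each prong dips here to a trough (rod axis 203 mm high), then turns up to a tip 31 mm farther to -x, its top 233 mm high. The 82 mm gap between the prongs leaves room for fingers.
- start_button (a joint): Travel of the round black push button on top of the console box: 0 released, 0.007 m fully down; a spring, about 5 N when fully down.
- start_button_top (a point): Centre of the button's top face (36 mm across); it is pressed straight down.
Mind the look-alikes: they are no part of the job. What is shaped like the sample but brown is not meant.

How it is judged:
By the outcome, as a careful person would: the job done as asked, in the order asked, and still so for the second after the job is handed in, with the robot touching nothing.
It also fails if it takes over 59 s, if anything falls off the work surface, if the arm or the gripper's body presses on something with over 40 N, if the wrist force passes 120 N, or if a joint passes its speed limit or range.

## Working session

There is one attempt and no reset: what is moved stays moved. The work goes in short steps, each a Python script; the robot and the scene stay as the last script left them, time stands still between calls to the robot, and variables do not carry over. Pictures are saved under pics/ and viewed, at most 10 in all, crops included, and the job is handed in when it is done.

```bash
ls; mkdir -p pics; python3 - <<'E'
from rig import bot
import numpy as np,cv2
ims=[]
for n in("scene","side"):
    c=bot.read_camera(n); np.savez(n+".npz",**{k:v for k,v in c.items()})
    print(n,c["fovy"],c["cx"],c["cy"],c["eye"],c["attitude"])
    cv2.imwrite(f"pics/{n}.png",cv2.resize(c["image"],(800,600),interpolation=cv2.INTER_CUBIC))
print(bot.read_state())
E
```

```text
pics
scene 43.568527001532374 256.3493864819573 191.11136862174448 [ 992.97676612 -548.63285512 1233.94327479] [-0.27677654  0.89890104  0.32325544 -0.10429564]
side 55.6049604886215 253.66199085790592 189.03857738735255 [ 369.91945185 -645.47999347  897.07595142] [-0.35846294  0.92644125 -0.10686872  0.04230853]
{'clock': 0.1, 'joint_positions': array([-6.65881247e-02,  3.00411381e-01,  1.52153762e+00,  2.25573527e-05,
        1.32067844e+00, -6.65945694e-02]), 'qvel': array([ 0.00074465, -0.00309101, -0.0004582 , -0.00098632,  0.00016293,
       -0.00012504]), 'effort': array([ 5.41233840e-04, -5.44380498e+01, -3.62372375e+01, -1.11349805e-04,
        3.02289474e-03, -1.80062301e-05]), 'ee_pos': array([5.49808517e+02, 2.13132404e-02, 2.49772441e+02]), 'tool_rot': array([-3.96580701e-04,  7.07106386e-01,  7.07106987e-01, -3.32473688e-04]), 'ft_force': array([ 0.19260137, -0.20176121,  0.22522208]), 'moment': array([-0.02003372,  0.03665891,  0.02783545]), 'grip_force': 0.0, 'grip_width': 85.48633075292196}
```

View pics/scene.png

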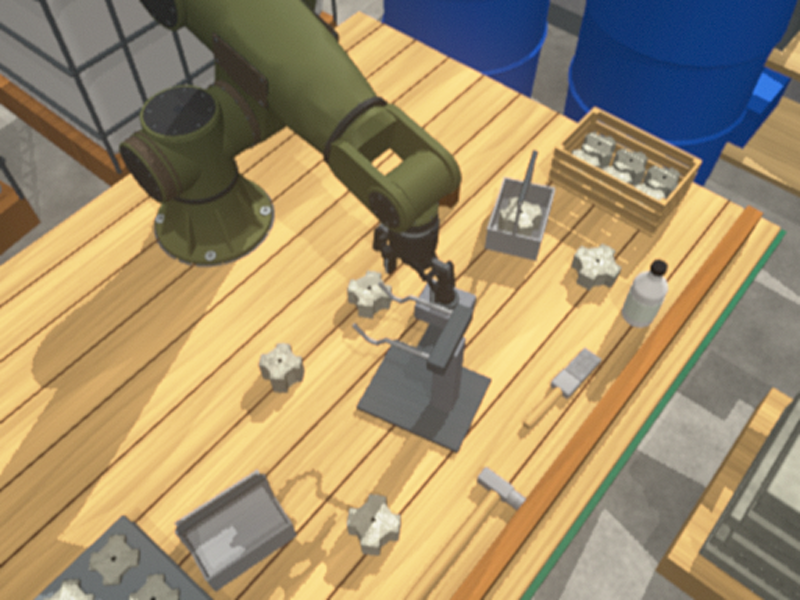

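View pics/side.png

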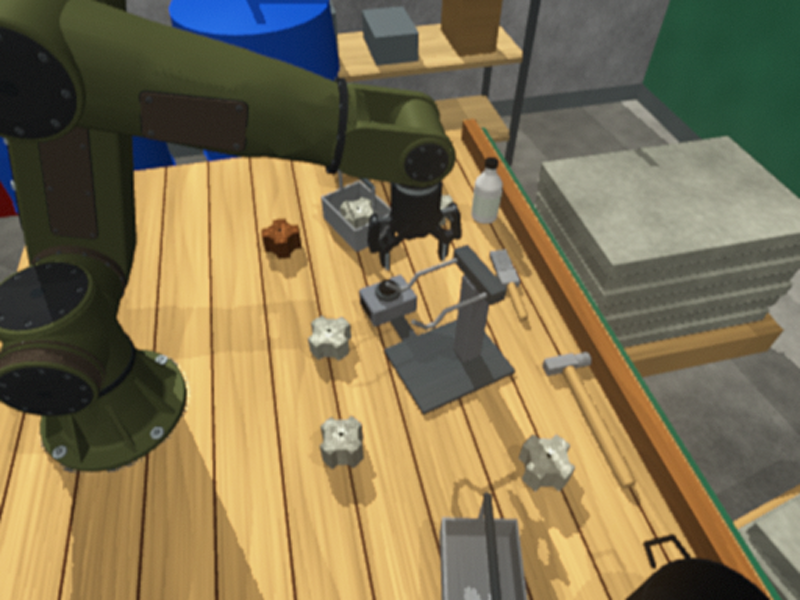

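```bash
cat > h.py <<'E'
from rig import bot
import numpy as np,cv2
from scipy.spatial.transform import Rotation as R
def rot(q): return R.from_quat(np.roll(q,-1))
def cloud(c):
    h,w=c["depth"].shape; f=h/2/np.tan(np.radians(float(c["fovy"]))/2)
    v,u=np.mgrid[:h,:w]; d=c["depth"]
    p=np.dstack([(u-c["cx"])/f*d,(v-c["cy"])/f*d,d]).reshape(-1,3)
    p=rot(c["attitude"]).apply(p)+c["eye"]; p[d.ravel()==0]=np.nan
    return p.reshape(h,w,3)
E
python3 - <<'E'
from h import *
q=bot.read_state()["joint_positions"].copy()
q[1]=-0.1; bot.move_joints(q); q[0]=1.6; bot.move_joints(q)
H=[]
for n in("scene","side"):
    c=bot.read_camera(n); np.savez(n+".npz",**c); P=cloud(c)
    cv2.imwrite(f"pics/{n}2.png",cv2.resize(c["image"],(800,600),interpolation=cv2.INTER_CUBIC))
    # height map top view (x 250..850 -> right, y -450..450 -> up)
    top=np.zeros((450,300),np.float32); p=P.reshape(-1,3); p=p[np.isfinite(p[:,0])]
    r=((450-p[:,1])/2).astype(int); k=((p[:,0]-250)/2).astype(int)
    m=(r>=0)&(r<450)&(k>=0)&(k<300)&(p[:,2]<320); np.maximum.at(top,(r[m],k[m]),p[m,2])
    H.append(cv2.applyColorMap(np.clip(top,0,255).astype(np.uint8),cv2.COLORMAP_JET))
cv2.imwrite("pics/top.png",np.hstack(H))
print(bot.read_state()["clock"])
E
```

```text
3.6667
```

View pics/top.png

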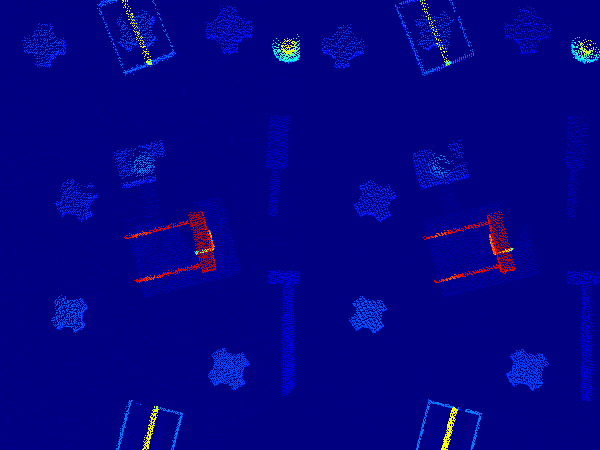

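View pics/side2.png

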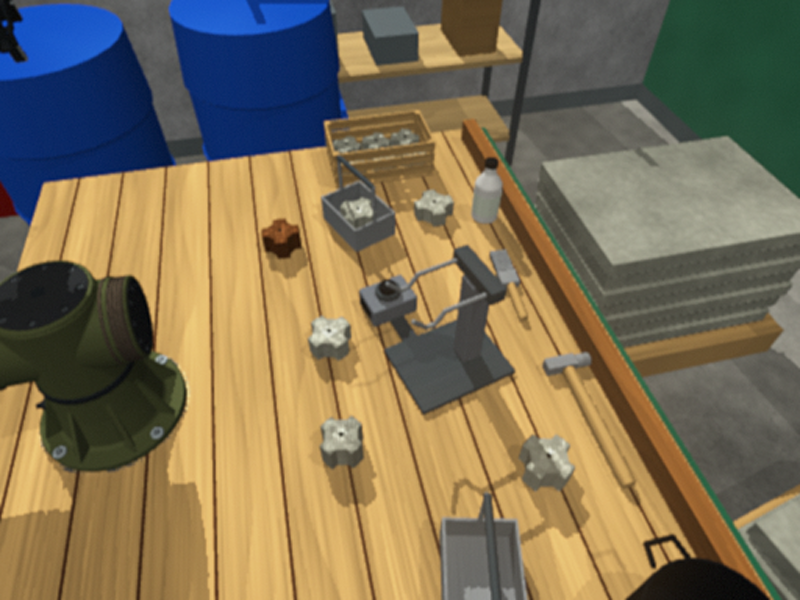

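```bash
python3 - <<'E'
from h import *
for n in("scene","side"):
    p=cloud(np.load(n+".npz")).reshape(-1,3); p=p[np.isfinite(p[:,0])]
    sel=lambda x0,x1,y0,y1,z0,z1:p[(p[:,0]>x0)&(p[:,0]<x1)&(p[:,1]>y0)&(p[:,1]<y1)&(p[:,2]>z0)&(p[:,2]<z1)]
    print(n,"table",np.median(sel(300,600,-100,100,-15,15)[:,2]))
    b=sel(420,620,300,500,146,170); r=cv2.minAreaRect(b[:,:2].astype(np.float32)); print(" bar",len(b),r,"ztop",np.percentile(b[:,2],[50,95]))
    m=b[:,:2].mean(0); d=np.linalg.svd(b[:,:2]-m,full_matrices=False)[2][0]; t=(b[:,:2]-m)@d; print("  line",m,d,m+d*(np.percentile(t,.5)+np.percentile(t,99.5))/2,np.ptp(t))
    b=sel(400,620,290,520,60,72); print(" rim",len(b),cv2.minAreaRect(b[:,:2].astype(np.float32)))
    b=sel(600,700,-120,60,232,262); r=cv2.minAreaRect(b[:,:2].astype(np.float32)); print(" cross",len(b),r,np.median(b[:,2]))
    for y0,y1 in((-30,25),(-120,-60)):
        b=sel(480,618,y0-15,y1+15,195,245); 
        m=b[:,:2].mean(0); d=np.linalg.svd(b[:,:2]-m,full_matrices=False)[2][0]
        d*=np.sign(d[0]); t=(b[:,:2]-m)@d; s0=np.percentile(t,.5)
        print(" rod",len(b),"mean",m,"dir",d,np.arctan2(d[1],d[0]),"tip",m+d*s0, [(int(k),round(float(b[(t-s0>=k)&(t-s0<k+8),2].max()),0)) for k in range(0,int(t.max()-s0),8) if ((t-s0>=k)&(t-s0<k+8)).any()])
    b=sel(460,590,60,180,41,47); print(" box",len(b),cv2.minAreaRect(b[:,:2].astype(np.float32)))
    b=sel(470,580,70,170,49,85); zt=np.percentile(b[:,2],95); print(" btn z",np.percentile(b[:,2],[5,50,95])); bb=b[b[:,2]>zt-5]; print(cv2.minEnclosingCircle(bb[:,:2].astype(np.float32)),bb[:,:2].mean(0))
E
```

```text
scene table 1.2933093931062558
 bar 145 ((522.1181640625, 390.7873229980469), (12.11289119720459, 149.5854949951172), 22.247119903564453) ztop [158.97640824 163.14709139]
  line [524.69292277 385.14851173] [ 0.37777113 -0.92589901] [522.70450171 390.02203687] 149.58993671073455
 rim 204 ((522.3491821289062, 390.1162109375), (109.75779724121094, 159.95449829101562), 22.37091064453125)
 cross 544 ((643.2561645507812, -33.72970962524414), (120.39970397949219, 77.49137878417969), 89.28314208984375) 238.70954613900295
 rod 158 mean [556.02612351 -12.21386598] dir [0.96932073 0.24579935] 0.24834426122691017 tip [500.23310847 -26.36180143] [(0, 233.0), (8, 230.0), (16, 220.0), (24, 212.0), (32, 210.0), (40, 216.0), (48, 230.0), (56, 233.0), (64, 229.0), (72, 231.0), (80, 231.0), (88, 230.0), (96, 231.0), (104, 235.0), (112, 230.0), (120, 227.0)]
 rod 139 mean [ 566.20675693 -102.27903759] dir [0.9708187  0.23981462] 0.24217489579877902 tip [ 521.96051279 -113.20888093] [(0, 234.0), (8, 228.0), (16, 221.0), (24, 212.0), (32, 211.0), (40, 217.0), (48, 227.0), (56, 230.0), (64, 231.0), (72, 23
[... 989 characters left out ...]
.0), (32, 207.0), (40, 215.0), (48, 226.0), (56, 229.0), (64, 229.0), (72, 230.0), (80, 229.0), (88, 228.0), (96, 229.0), (104, 230.0), (112, 229.0), (120, 227.0)]
 rod 142 mean [ 567.73910802 -102.6500255 ] dir [0.96985022 0.24370178] 0.24618088564805934 tip [ 519.43454075 -114.78788829] [(0, 233.0), (8, 226.0), (16, 219.0), (24, 210.0), (32, 206.0), (40, 215.0), (48, 226.0), (56, 228.0), (64, 228.0), (72, 230.0), (80, 230.0), (88, 228.0), (96, 230.0)]
 box 308 ((532.420654296875, 119.34724426269531), (98.81835174560547, 76.33386993408203), 15.131536483764648)
 btn z [50.55477861 57.49169068 67.9347493 ]
((530.33056640625, 120.96961975097656), 18.629623413085938) [528.42361205 119.94465514]
```

```bash
cat >> h.py <<'E'
R0=R.from_quat([.70710678,.70710678,0,0])
def att(yaw): return np.roll((R.from_euler("z",yaw)*R0).as_quat(),1)
BK=np.array([520.7,389.7]); YB=.389; SEAT=np.array([542.6,-62.5]); YS=.246; BTN=np.array([532.3,120.8])
SX=np.array([np.cos(YS),np.sin(YS)])
def st(l=""):
    s=bot.read_state(); print(l,round(s["clock"],2),s["ee_pos"].round(1),s["ft_force"].round(1),round(s["grip_width"],1),round(s["grip_force"],1)); return s
E
python3 - <<'E'
from h import *
for p,y in((BK,YB),(SEAT-120*SX,YS),(SEAT,YS),([425,150],.33)): print(bot.ik([*p,262],att(y)).round(2))
bot.move_to([*BK,255],att(YB)); st("above")
bot.servo_line([*BK,156],speed=120,until_force=8); st("down")
bot.move_gripper(0,80); st("grip")
bot.servo_line([*BK,205],speed=80); st("lift")
c=bot.read_camera("side"); cv2.imwrite("pics/lift.png",c["image"][80:250,120:420].repeat(2,0).repeat(2,1))
E
```

```text
[ 0.59  0.52  1.18 -0.    1.43  0.2 ]
[-0.3   0.03  1.81 -0.    1.3  -0.54]
[-0.18  0.28  1.52 -0.    1.34 -0.43]
[ 0.26  0.07  1.77 -0.    1.31 -0.07]
above 5.88 [520.1 390.5 255.7] [-0.4 -0.1 -0.2] 85.5 0.0
down 6.85 [521.  389.9 157. ] [-0.1  0.4 -0.2] 85.6 0.0
grip 7.53 [520.8 389.7 156.3] [0.1 0.3 2.7] 9.4 78.0
lift 8.3 [520.5 389.6 204.5] [-0.1  0.9 -7.3] 9.5 77.9
```

View pics/lift.png

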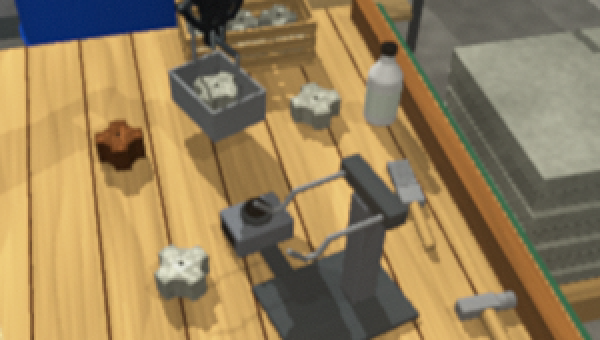

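The basket hangs level in the gripper at crop pixels (215,95) with the block inside, and the hook tips are free at (285,190) and (290,250). Next I carry it round to the front of the hook.

```bash
python3 - <<'E'
from h import *
Z=264
bot.servo_line([*BK,Z],speed=100)
bot.servo_line([425,150,Z],att(.33),speed=130); st("way")
bot.servo_line([*(SEAT-120*SX),Z],att(YS),speed=130); st("pre")
bot.servo_line([*(SEAT-45*SX),Z],speed=80); st("tips")
c=bot.read_camera("scene"); np.savez("s3.npz",**c); a=c["image"][130:330,180:380]
d=bot.read_camera("side"); np.savez("d3.npz",**d); b=d["image"][110:310,190:390]
cv2.imwrite("pics/pre.png",np.hstack([a,b]).repeat(2,0).repeat(2,1))
E
```

```text
way 11.22 [425.1 150.3 263.9] [ 0.3  0.2 -6.5] 9.2 77.9
pre 13.23 [426.2 -91.3 264. ] [-0.5  0.  -6.8] 9.3 77.9
tips 14.32 [498.7 -73.6 264. ] [ 0.4 -0.5 -6.9] 9.0 77.9
```

View pics/pre.png

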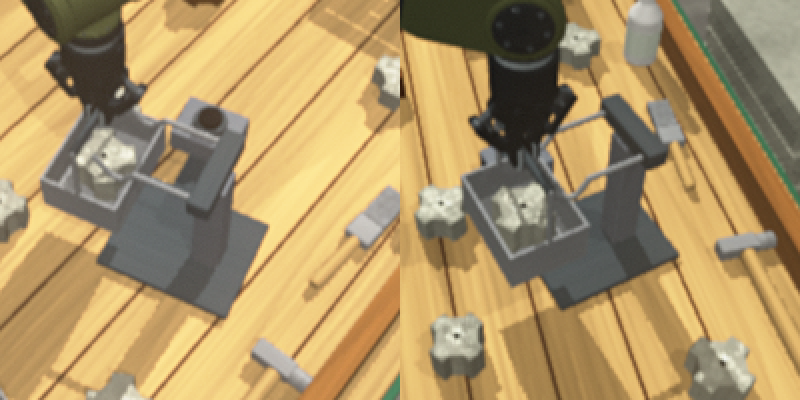

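The basket is in front of the hook with the bar above both tips, at (150,125) in the left crop and (535,165) in the right. The block is still inside. Next I move over the seat and lower.

```bash
python3 - <<'E'
from h import *
bot.servo_line([*SEAT,264],speed=80); st("over")
bot.servo_line([*SEAT,225],speed=80); st("225")
print(bot.servo_line([*SEAT,206],speed=25,until_force=5)); st("contact")
c=bot.read_camera("scene"); np.savez("s3.npz",**c); a=c["image"][130:330,180:380]
d=bot.read_camera("side"); np.savez("d3.npz",**d); b=d["image"][110:310,190:390]
cv2.imwrite("pics/seat.png",np.hstack([a,b]).repeat(2,0).repeat(2,1))
E
```

```text
over 15.13 [542.3 -62.5 263.9] [-0.1  0.2 -6. ] 9.1 77.9
225 15.78 [542.7 -62.5 225.3] [-0.6  0.4 -6.3] 9.4 77.9
True
contact 16.29 [542.7 -62.5 213.7] [-1.6 -0.1  4.4] 9.5 79.4
```

View pics/seat.png

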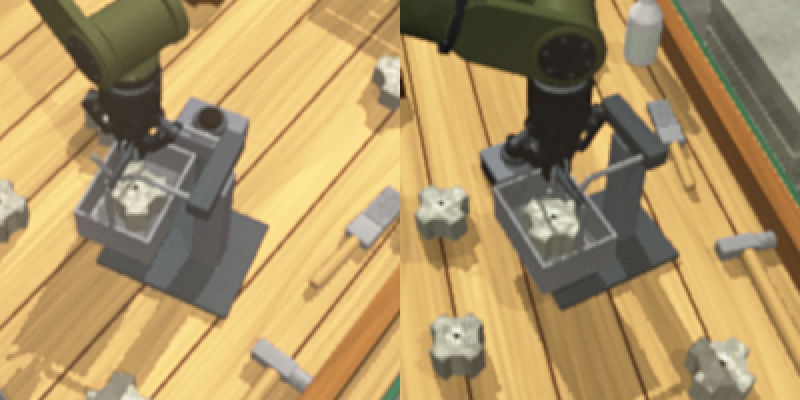

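The bar lies in the prongs, between (100,160) and (165,180) in the left crop. Contact came at z 213.7, matching the seat height. I'll release now.

```bash
python3 - <<'E'
from h import *
bot.move_gripper(40); st("open"); bot.dwell(.3)
bot.servo_line([*SEAT,300],speed=100); st("up")
# go clear toward the button, high
bot.servo_line([*BTN,300],speed=180); bot.move_gripper(0,40); s=st("btn")
c=bot.read_camera("scene"); np.savez("s3.npz",**c); a=c["image"][130:330,180:380]
d=bot.read_camera("side"); np.savez("d3.npz",**d); b=d["image"][110:310,190:390]
cv2.imwrite("pics/hang.png",np.hstack([a,b]).repeat(2,0).repeat(2,1))
SY=np.array([-SX[1],SX[0]])
for n,c in(("scene",c),("side",d)):
    p=cloud(c).reshape(-1,3); p=p[np.isfinite(p[:,0])]; r=p[:,:2]-SEAT; q=np.c_[r@SX,r@SY,p[:,2]]
    f=lambda y0,y1:q[(abs(q[:,0])<22)&(q[:,1]>y0)&(q[:,1]<y1)&(q[:,2]>207)&(q[:,2]<235)]
    for y0,y1 in((-72,-52),(-38,0),(0,38),(52,72)):
        b=f(y0,y1); print(n,y0,len(b),b.mean(0).round(1) if len(b) else "",b.max(0).round(1)if len(b) else "")
E
```

```text
open 16.79 [542.1 -62.4 212.5] [0.6 0.6 0.9] 40.2 0.0
up 18.12 [542.4 -62.5 299.3] [ 0.4  0.3 -0.5] 40.3 0.0
btn 19.75 [532.3 120.7 300. ] [ 0.  -0.1 -0.3] -0.0 0.0
scene -72 38 [  2.6 -62.5 216.9] [  8.4 -52.6 221.7]
scene -38 66 [  2.7 -19.4 217.3] [  8.1  -0.9 223.2]
scene 0 59 [  2.6  18.5 217.3] [  7.6  37.6 223.6]
scene 52 31 [  2.9  61.9 217.8] [  7.8  71.3 221.8]
side -72 39 [ -1.2 -63.  215. ] [  6.1 -53.1 218.9]
side -38 61 [ -1.1 -19.9 215.7] [ 5.700e+00 -1.000e-01  2.199e+02]
side 0 57 [ -1.3  18.  215.8] [  5.9  36.9 218.9]
side 52 28 [ -1.5  62.5 215.7] [  5.3  70.9 220.2]
```

View pics/hang.png

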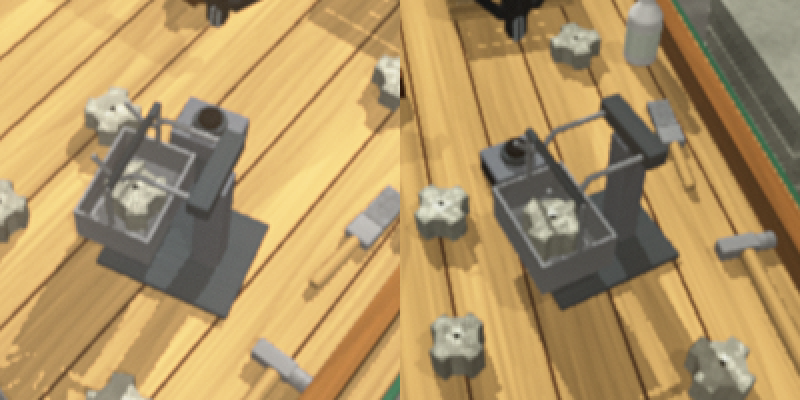

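The basket hangs free with the bar level in both prongs (bar at crop (125,140) and (555,165)) and the block inside. The gripper is over the button at (210,120). Next I press it.

```bash
python3 - <<'E'
from h import *
bot.servo_line([*BTN,110],speed=120); st("near")
print(bot.servo_line([*BTN,75],speed=20,until_force=2)); z0=st("touch")["ee_pos"][2]
print(bot.servo_line([*BTN,z0-14],speed=15,until_force=14)); st("bottom")
bot.dwell(.4); st("held")
bot.servo_line([*BTN,300],speed=120); st("up")
c=bot.read_camera("scene"); a=c["image"][130:330,180:380]
d=bot.read_camera("side"); b=d["image"][110:310,190:390]
cv2.imwrite("pics/end.png",np.hstack([a,b]).repeat(2,0).repeat(2,1))
E
```

```text
near 21.58 [532.6 120.8 110.6] [-0.4  0.6  0. ] -0.4 0.0
True
touch 22.77 [532.2 120.8  84.3] [0.8 0.3 2.6] 0.1 1.3
True
bottom 23.27 [532.3 120.8  80. ] [-3.5 -0.4  9.1] -0.0 4.9
held 23.67 [532.3 120.8  80. ] [-3.6 -0.4 10.9] -0.2 5.2
up 25.65 [532.2 120.8 299.5] [ 0.2 -0.4  0.1] 0.1 0.0
```

View pics/end.png

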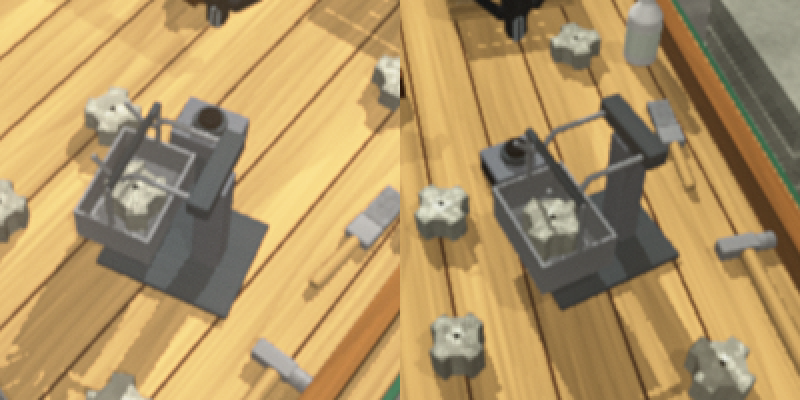

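```bash
python3 -c "
from rig import bot
print(bot.finish_job())"
```

```text
the job is handed in; nothing more can be done
None
```

The basket with the block hangs level in both prongs and the button was pressed to its stop (11 N held, against a 5 N spring); the empty basket was left alone, and I handed the job in at about 26 s.

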